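Click a filter's flange clamp shut with pliers

TASK

The plastic clamp round the filter's flange joint still stands open. Take the pliers from the black wire tray by both handles, put the jaws over the clamp's two ears and gently squeeze until the tongue snaps over its catch, without crushing the clamp and without touching the rig with the gripper itself. Then lay the pliers flat back in the wire tray, leaving the other things on the desk alone.

Things in the scene. Friction and masses are not known exactly. Their poses are not given: they have to be found in the camera images.
- pliers: Spring-opened pliers, 0.19 kg, lying flat in the wire tray: steel jaws, a pivot, two black handles 22 mm thick. Origin: pivot axis, at the underside; mid-plane 11 mm above. Fully open, x is the centre line, from pivot to jaw tips (54 mm ahead; handles reach 106 mm behind), z up. The frame belongs to the left-jaw arm: squeezed by q (joint pliers_b), the centre line is turned +q/2 from x about z.
- grip (a point): Good place to grasp, across the outer faces of both handles: 54 mm behind the pivot on the centre line of the open pliers, at mid-thickness, near the centre of mass (47 mm behind). Axes as body pliers. Width over the handles here: 67 mm fully open, 64 at q = 0.06 (outer faces parallel, so a carry at 62 mm sits steadiest), 56 at q = 0.2, 46 at q = 0.4.
- jaw_a: The left (+y) jaw, 16 mm high, part of the arm of body pliers; origin and axes as body pliers. The clear gap between the two jaws, 48 mm ahead of the pivot (put the ear beads here), is 38 mm fully open, 35 at q = 0.06, 29 at q = 0.2, 24 at q = 0.3, 19 at q = 0.4 and 15 at q = 0.5 (flat inner faces, parallel then).
- jaw_b: The right (-y) jaw, 16 mm high, on the arm that turns about the pivot; its origin is that of body pliers.
- pliers_b (a joint): Closing angle q of the pliers: 0 fully open, 0.50 rad shut. A return spring presses each handle outward with 6 to 7 N open, 11 N shut; a force on the jaws adds about as much. The resistance at the handles drops sharply, by 5 N or more, at the click. As the handles swing shut between the fingers, the pivot is pushed forward a few mm: let the hand yield along the pliers.
- rig: Fixed filter rig, 94 mm across, 178 mm high: stainless receiver, a flange joint 85 mm above the desk, above it a white ribbed filter capsule (64 mm across, 105 to 157 mm up) and a nozzle. Origin: centre of its underside, z up. A grey plastic clamp, 14 mm high and 66 mm across, lies round the joint; its two ears stick out side by side, roughly towards the robot.
- ear_a (a point): Centre of the upright round bead (8 mm thick, 18 mm high) that ends the clamp's left ear as seen from the robot, on the half with the catch; 57 mm from the rig's vertical axis, 85 mm above the desk. Its x axis points level inward along this ear; the middle line between the two open ears is turned +0.055 rad from it about z.
- ear_b (a point): Centre of the like bead of the right ear, on the hinged half. Centre to centre the beads are 20 mm apart with the clamp open and 10 mm fully shut: 28 and 18 mm over the outsides. The catch and tongue bridge the ears from 12 mm behind the bead centres inward: the jaw tips should reach past the bead centres by 4 to 10 mm, not on to these.
- clamp_b (a joint): Closing angle of the hinged half: 0 fully open (held there by a spring), 0.11 rad at its stop; hinge across from the ears, 94 mm from the beads. From 0.03 rad on, the tongue's hook climbs the catch; the force on each ear rises to about 12 to 15 N, then the click, near 0.08 rad. Clicked in it rests by itself at 0.098 or more; else it springs open. It is spoilt by more than 18 N from a jaw.
- clamp (a joint): Swivel of the whole clamp about the rig's axis, within 0.3 rad either way from the rig's own -x direction; it turns with slight friction (about 1 N at the ears), so the ears centre themselves between the jaws.
- tongue (a joint): Lift of the sprung tongue that reaches from the right ear over the left: about 0 when down (at rest, or hooked behind the catch), up to about 0.06 rad while the hook rides up the catch.
- wire_tray: Black wire tray, fixed on the desk, 165 mm wide and 265 mm long away from the robot, walls 40 mm high. Origin: centre of the tray, 2.4 mm above the desk; its inner floor is 4.6 mm above the origin. Its own y axis runs along the length, x across.
- jar: Small jar with a yellow lid, 61 mm wide, 55 mm high, behind the tray; leave alone. Origin: centre of its underside.
- vial_white: Glass vial with a white cap, 17 mm wide, 51 mm high, behind the tray; leave alone. Origin: centre of its underside.
- vial_blue: Glass vial with a blue cap, 17 mm wide, 51 mm high; leave alone. Origin: centre of its underside.
- deli_cup: Clear lidded cup, 69 mm wide, 45 mm high, on the right; leave alone. Origin: centre of its underside.
- tips: Low box of pipette tips, 69 x 101 x 29 mm, fixed, on the other side of the tray from the rig. Origin: centre of its underside.

How it is judged (in metres and radians):
On the way, in this order (a step that is already met when the one before it is completed fails the run):
1. the pliers are lifted out of the tray in the gripper (height (world z) of pliers above 0.05 m and contact force between the fingers and pliers above 0.5 N), for 0.2 s.
2. both jaws press on the ears of the clamp (contact force between each of jaw_a, jaw_b and rig above 2 N).
3. the clamp has snapped shut, its tongue down behind the catch (value of joint clamp_b above 0.085 rad and value of joint tongue below 0.04 rad), for 0.2 s.
At the end, for the whole second after the job is handed in: The clamp is snapped shut and stays so by itself (clamp_b above 0.085 rad, tongue below 0.04 rad); the pliers lie flat and still on the floor of the wire tray (pivot within 70 mm of its centre across and 100 mm along, origin below 16 mm, tilt below 0.1 rad) (all of step 3 and x of pliers in the frame of wire_tray between -0.07 and 0.07 m and y of pliers in the frame of wire_tray between -0.1 and 0.1 m and height (world z) of pliers below 0.016 m and angle between pliers's own z axis and vertical below 0.1 rad and linear speed of pliers below 0.02 m/s); the robot touches nothing.
It fails at once if a jaw presses on the clamp or rig with more than 18 N (contact force between any of jaw_a, jaw_b and rig above 18 N).
It fails at once if the gripper or arm touches the rig or its clamp (contact force between any of the fingers, the arm and rig above 0.5 N).
It fails at once if the pliers are dropped from above the tray floor (height (world z) of pliers above 0.03 m and contact force between the fingers and pliers below 0.05 N).
It fails at once if a jar, vial or cup is shifted by more than 20 mm (distance of any of jar, vial_white, vial_blue, deli_cup from where it was at the start of the episode above 0.02 m).
It also fails if it takes over 72 s, if anything falls off the work surface, if the arm or the gripper's body presses on something with over 40 N, if the wrist force passes 120 N, or if a joint passes its speed limit or range.

ROBOT

A 6-joint arm with a two-finger parallel gripper is mounted at the origin on a cart in front of the work surface, level with it; the furniture and walls round the work are solid. World frame = base frame: x ahead of the robot, y to its left, z up, the work surface at z = 0. Lengths are in mm, angles in rad, forces in N, time in s.
With the tool pointing down it reaches from about 275 to 1000 mm from the base axis. Payload 8.4 kg.
Tool frame: the origin (TCP) lies between the finger pads; the fingertips stand r.finger_overhang ahead of it and the grasp point (between the pads) is the TCP (r.finger_overhang is the distance from the TCP to the fingertips, in mm); z points along the fingers, y is the line along which they close (so a half turn about z gives the same grasp; the last joint's range is limited). The gripper opens to 85 mm and grips with 20 to 120 N. Pads are 22 mm wide; open, the fingers measure 114 mm over their backs; the gripper's body (76 mm by 85 mm) begins 54 mm behind the grasp point. The pads swing forward as they close: fully open they stand 13 mm farther back than shut.
Start: joints at [-1.3, 0.353, 1.633, -0, 1.155, -0.002], TCP at [168.392, -601.891, 250.281] pointing down, gripper open.
Joint ranges: [-2.63, 2.63], [-0.92, 2.1], [0.06, 2.66], [-1.3, 4.44], [0, 2.69], [-3.02, 3.02]. Speed limits (rad/s): [2.22, 2.22, 2.79, 3.14, 3.14, 3.14].

INTERFACE

Orientations are given as [roll, pitch, yaw] about the fixed x, y, z axes, in that order (R = Rz(yaw) Ry(pitch) Rx(roll)).
In Python, from rig import r, cams, sign_off gives the robot as it stands.
- The arm moves only by the shell command python3 -m crank 'ROWS' [FORCE]. ROWS is JSON, a list of rows, each a list of 7 numbers: the shift along the tool's x, y, z in m, then the turn, a rotation vector about the tool's x, y, z in rad, then the closure, from 0 (fully open) to 1 (shut). In form: [[dx, dy, dz, ax, ay, az, gripper], ...]. A call has 1 to 5 rows; each row is the pose to reach, as a shift and turn from the pose commanded when the call began, along the tool's axes at that moment; what a row does not reach only later rows make up. A row lasts 1/10 s, in which the tool goes at most 50 mm and 8.59 degrees, less where a joint would pass 70% of its speed; a pose out of reach is approached as far as the arm can. A call with a gripper value outside its range is refused whole. The fingers move at their own pace and stop on an object; FORCE is the grip in N (left out, the last holds). Time passes only in rows, so rows that repeat a pose let the fingers close. It gives the time, the measured TCP pose, the force, the opening and the grip force at its end, in the units of the state.
- r.sense(): the state, without advancing time (a new reading comes with each control period).
- cams.grab_frame(name): name is "side" or "top" or "wrist"; returns a dict with "image" (384x512x3 uint8, red, green, blue), "fx", "fy", "cx", "cy" (pixels), "position" and "orientation" of the camera in the world. Camera axes: x right, y down, z forward; pixel columns grow to the right and rows downward; lengths in mm; the calibration is good to about 2 mm. A picture is of the moment at which its call begins. There is no depth.
- sign_off(): hands the job in; it is judged then, once.
The state is a dict: "clock": time; "qpos": joint angles; "qvel": joint speeds; "joint_efforts": joint torques, N m; "eef_pos": TCP position; "tcp_rot": TCP orientation; "contact_force": force on the tool from outside, world axes, zero at the start; "wrist_torque": the same for the moment, N m; "opening": opening from 0.0 (shut) to 1.0 (fully open); "grasp_force": force on a finger pad.
Only numpy, scipy, OpenCV 4.12 (cv2) and the standard library are available. Lean on these libraries where they do the work, as an engineer would, in place of code of your own. Each camera call takes 0.05 s, during which the arm holds its last target. There are 200 camera calls.

## Working session

There is one attempt and no reset: what is moved stays moved. The work goes in short steps, Python scripts to look and compute and a shell command to move; the robot and the scene stay as the last step left them, time stands still between calls to the robot, and variables do not carry over. Pictures are saved under pics/ and viewed, at most 10 in all, crops included, and the job is handed in when it is done.

```bash
ls; mkdir -p pics; python3 - <<'E'
from rig import r,cams
import cv2,numpy as np
print(r.sense(), r.finger_overhang)
ims=[]
for n in("top","side"):
    f=cams.grab_frame(n); cv2.imwrite(f"pics/{n}0.png",cv2.cvtColor(f["image"],cv2.COLOR_RGB2BGR))
    print(n,{k:v for k,v in f.items() if k!="image"})
E
```

```text
pics
{'clock': 0.0, 'qpos': array([-1.30041187e+00,  3.53669801e-01,  1.63411594e+00,  2.66046914e-05,
        1.15521050e+00, -2.42024042e-03]), 'qvel': array([-1.02124826e-03,  5.89499377e-04, -7.36350127e-04, -5.44124584e-04,
        8.76929208e-04, -7.37918468e-05]), 'joint_efforts': array([-1.91179097e-03, -6.05264497e+01, -3.42070842e+01, -5.97716394e-05,
        9.57599783e-03, -7.33553122e-06]), 'eef_pos': array([ 168.27283313, -601.46065973,  249.55593048]), 'tcp_rot': array([-3.14018913e+00, -2.77219324e-05,  2.72793920e-01]), 'contact_force': array([-0.30252049,  0.35716988,  0.32123259]), 'wrist_torque': array([ 0.00690316,  0.04313303, -0.03128063]), 'grasp_force': 0.0, 'opening': 1.0011043124879726} 19.0
top {'fx': 441.90226696573916, 'fy': 441.90226696573916, 'cx': 256.0518872138961, 'cy': 192.11806473888674, 'position': array([ 531.01759616, -145.06188403, 1234.26632551]), 'orientation': array([-3.06535029, -0.00562546, -1.55705089])}
side {'fx': 347.5091003088118, 'fy': 347.5091003088118, 'cx': 252.69826200904245, 'cy': 189.8594329580491, 'position': array([817.83200241, 258.28754127, 815.6953816 ]), 'orientation': array([-2.58583041,  0.01050021,  2.72029404])}
```

View pics/top0.png

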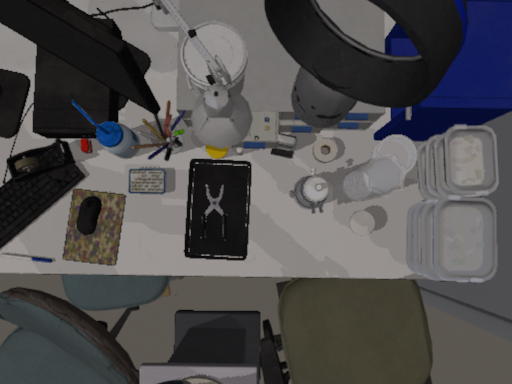

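View pics/side0.png

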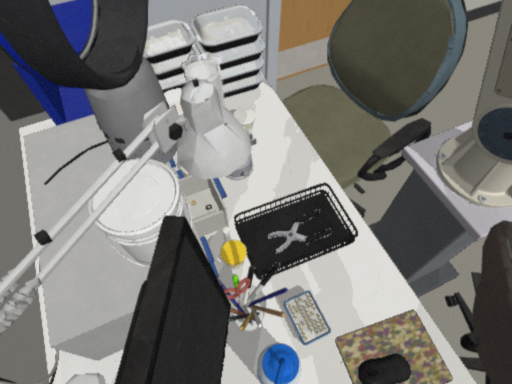

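```bash
cat > h.py <<'E'
import numpy as np,cv2
from scipy.spatial.transform import Rotation as R
from rig import r,cams
def ray(f,u,v):
    d=R.from_euler('xyz',f["orientation"]).apply([(u-f["cx"])/f["fx"],(v-f["cy"])/f["fy"],1]); return np.array(f["position"]),d
def plane(f,u,v,z):
    p,d=ray(f,u,v); return p+d*(z-p[2])/d[2]
def px(f,P):
    q=R.from_euler('xyz',f["orientation"]).inv().apply(np.array(P)-f["position"]); return f["cx"]+f["fx"]*q[0]/q[2],f["cy"]+f["fy"]*q[1]/q[2]
def bgr(f): return cv2.cvtColor(f["image"],cv2.COLOR_RGB2BGR)
E
python3 - <<'E'
from h import *
f=cams.grab_frame("top");b=bgr(f)
c1=cv2.resize(b[155:265,180:255],None,fx=5,fy=5,interpolation=cv2.INTER_CUBIC)
c2=cv2.resize(b[155:265,280:360],None,fx=5,fy=5,interpolation=cv2.INTER_CUBIC)
cv2.imwrite("pics/c1.png",np.hstack([c1,c2]))
for n,u,v,z in(("pivot",213,207,18),("rigears",317,207,85),("rigtop",316,187,178),("tray tl",190,161,42),("tray br",248,258,42)):print(n,plane(f,u,v,z))
E
```

```text
pivot [581.26839594 -32.73007659  18.        ]
rigears [ 582.28502138 -309.52933663   85.        ]
rigtop [ 626.14636178 -293.66224382  178.        ]
tray tl [704.46089515  30.18092874  42.        ]
tray br [ 445.13134878 -131.40752032   42.        ]
```

View pics/c1.png

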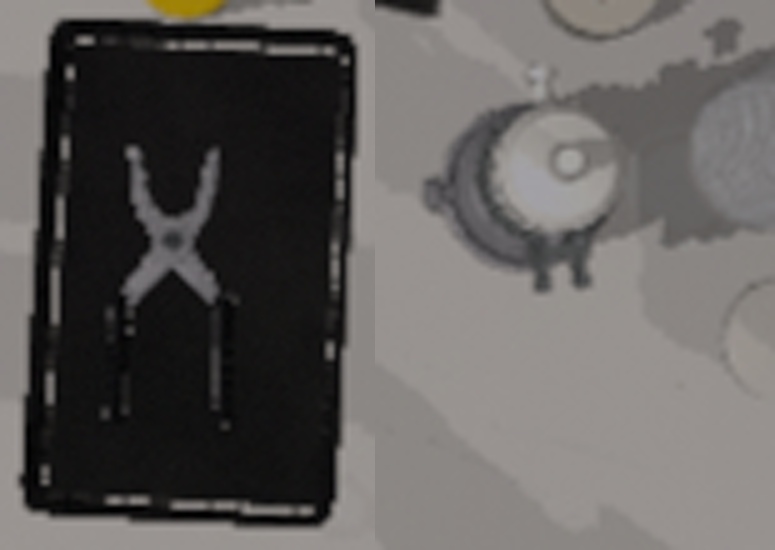

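```bash
python3 - <<'E'
from h import *
f=cams.grab_frame("top")
P=plane(f,180+173/5,155+240/5,25);T=plane(f,180+174/5,155+150/5,22);H=plane(f,180+168.5/5,155+420/5,28)
print(P,T,H,np.arctan2(*(T-H)[1::-1]))
a=plane(f,313.4,211.8,92);b=plane(f,321.2,211.5,92);print(a,b)
print("flange c",plane(f,280+(545-375)/5,155+185/5,85))
print("cap c",plane(f,280+(557-375)/5,155+170/5,157))
s=r.sense();rot=R.from_euler('xyz',s['tcp_rot']);print(rot.as_matrix().round(3))
E
```

```text
[591.99364324 -37.52266573  25.        ] [641.75280859 -36.77006864  22.        ] [494.01366015 -37.39100833  28.        ] 0.004202921434040303
[ 569.42696191 -299.25326439   92.        ] [ 570.48345307 -319.4337259    92.        ]
flange c [ 621.34571554 -301.56630525   85.        ]
cap c [ 623.13645217 -297.6132778   157.        ]
[[ 0.963  0.269 -0.   ]
 [ 0.269 -0.963  0.001]
 [ 0.    -0.001 -1.   ]]
```

```bash
python3 -m crank '[[0.352,-0.214,-0.03,0,0,0.27,0],[0.352,-0.214,-0.03,0,0,0.27,0],[0.352,-0.214,-0.03,0,0,0.27,0],[0.352,-0.214,-0.03,0,0,0.27,0],[0.352,-0.214,-0.03,0,0,0.27,0]]'; python3 -m crank '[[0,0,0,0,0,0,0]]'; python3 - <<'E'
from rig import r; s=r.sense(); print(s['eef_pos'],s['tcp_rot'])
E
```

```text
clock: 0.7
eef_pos: [339.5, -418.3, 268.6]
tcp_rot: [3.142, -0.0, 0.002]
contact_force: [0.8, -1.0, -0.5]
opening: 0.999
grasp_force: 0.0
clock: 0.8
eef_pos: [341.8, -416.1, 268.9]
tcp_rot: [-3.141, -0.001, 0.007]
contact_force: [-0.3, -1.0, -0.3]
opening: 0.998
grasp_force: 0.0
[ 341.81498395 -416.12536598  268.90979808] [-3.14063475e+00 -1.46366729e-03  7.18655868e-03]
```

Tool frame now x forward, y right(-y world), z down. Go on to ~(450,-305,280) and look.

```bash
python3 -m crank '[[0.108,-0.111,-0.01,0,0,0.007,0],[0.108,-0.111,-0.01,0,0,0.007,0],[0.108,-0.111,-0.01,0,0,0.007,0],[0.108,-0.111,-0.01,0,0,0.007,0],[0.108,-0.111,-0.01,0,0,0.007,0]]'; python3 - <<'E'
from h import *
f=cams.grab_frame("wrist");cv2.imwrite("pics/w1.png",bgr(f));print({k:v for k,v in f.items() if k!="image"})
for p in((570,-299,94),(570,-319,94),(622,-300,178)):print(px(f,p))
E
```

```text
clock: 1.3
eef_pos: [446.8, -308.0, 278.3]
tcp_rot: [3.141, 0.0, -0.002]
contact_force: [-0.8, -1.4, 0.1]
opening: 1.001
grasp_force: 0.0
{'fx': 268.32688876412567, 'fy': 268.32688876412567, 'cx': 252.8849148171015, 'cy': 191.79093520185458, 'position': array([ 525.97437437, -307.95468432,  402.0552244 ]), 'orientation': array([ 2.82802249e+00, -2.19874654e-03, -1.57259256e+00])}
(np.float64(243.5600309764289), np.float64(60.35535974802798))
(np.float64(262.76352747543143), np.float64(60.32398736614451))
(np.float64(240.28026056657953), np.float64(-42.81257489720463))
```

View pics/w1.png

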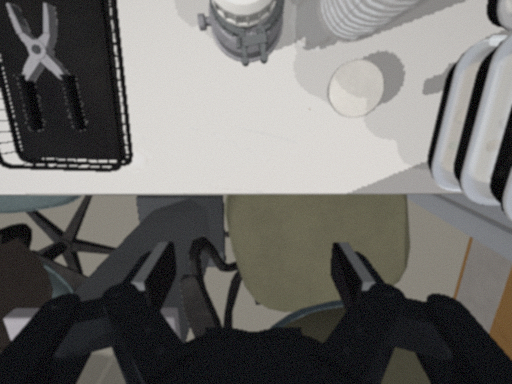

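```bash
python3 -m crank '[[0.08,-0.250,0.08,0,0,0,0],[0.08,-0.250,0.08,0,0,0,0],[0.08,-0.250,0.08,0,0,0,0],[0.08,-0.250,0.08,0,0,0,0],[0.08,-0.250,0.08,0,0,0,0]]'|tail -0;python3 -m crank '[[0.01,-0.020,0.02,0,0,0,0],[0.01,-0.020,0.02,0,0,0,0],[0.01,-0.020,0.02,0,0,0,0]]'; python3 - <<'E'
from h import *
f=cams.grab_frame("wrist");b=bgr(f);np.savez("w2.npz",**f);cv2.imwrite("pics/w2.png",b)
E
```

```text
clock: 2.15
eef_pos: [529.5, -62.5, 185.1]
tcp_rot: [3.141, 0.002, -0.004]
contact_force: [-0.8, -1.1, 0.4]
opening: 0.998
grasp_force: 0.0Exception ignored on flushing sys.stdout:
BrokenPipeError: [Errno 32] Broken pipe
```

View pics/w2.png

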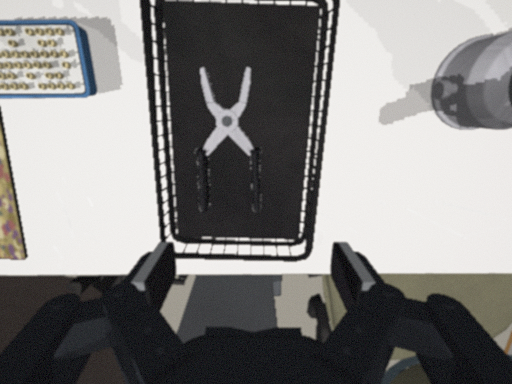

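```bash
python3 - <<'E'
from h import *
f=dict(np.load("w2.npz"))
P=plane(f,227,121,25);T=plane(f,225.5,69,22);H=plane(f,230,209,28)
yaw=np.arctan2(*(T-H)[1::-1]);d=np.array([np.cos(yaw),np.sin(yaw),0])
print(P,T,H,yaw,"grip",P-54*d, plane(f,199,180,28),plane(f,261,180,28))
print("tray",plane(f,150,0,42),plane(f,337,0,42),plane(f,163,258,42),plane(f,312,258,42))
s=r.sense();print(s['eef_pos'],s['tcp_rot'])
E
```

```text
[592.82735037 -36.7094865   25.        ] [641.90854712 -36.67090943  22.        ] [497.22805954 -37.04439378  28.        ] 0.0025814367217870016 grip [538.82753029 -36.84888393  25.        ] [531.19076656  -4.48660171  28.        ] [530.83072247 -71.7226593   28.        ]
tray [693.40045362  23.54772843  42.        ] [ 692.77733884 -135.0315601    42.        ] [443.44841435  39.62741224  42.        ] [ 442.40132306 -129.72177451   42.        ]
[529.79826608 -62.88948717 185.72737502] [ 3.14110751e+00  3.85544941e-04 -5.42734399e-03]
```

```bash
python3 -m crank '[[0.009,-0.0255,0.05,0,0,-0.008,0],[0.009,-0.0255,0.10,0,0,-0.008,0],[0.009,-0.0255,0.135,0,0,-0.008,0],[0.009,-0.0255,0.145,0,0,-0.008,0],[0.009,-0.0255,0.145,0,0,-0.008,0]]' 20;  python3 - <<'E'
from h import *
s=r.sense();print(s['eef_pos'],s['tcp_rot'])
f=cams.grab_frame("wrist");b=bgr(f);cv2.imwrite("pics/w3.png",b)
E
```

```text
clock: 2.7
eef_pos: [538.5, -37.1, 40.2]
tcp_rot: [3.142, 0.002, 0.002]
contact_force: [0.5, -0.1, 0.4]
opening: 1.002
grasp_force: 0.0
[538.51674607 -37.07286438  40.16546705] [3.14159119e+00 2.23750520e-03 2.13186690e-03]
```

View pics/w3.png

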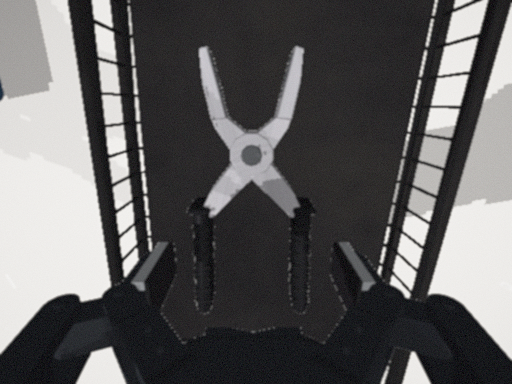

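```bash
python3 -m crank '[[0,0,0.01,0,0,0,0],[0,0,0.018,0,0,0,0],[0,0,0.018,0,0,0,0.2],[0,0,0.018,0,0,0,0.2],[0,0,0.018,0,0,0,0.2]]' 20;python3 -m crank '[[0,0,0,0,0,0,0.26],[0,0,0,0,0,0,0.26],[0,0,0,0,0,0,0.26],[0,0,0,0,0,0,0.26]]'
```

```text
clock: 3.25
eef_pos: [539.4, -35.8, 22.9]
tcp_rot: [3.141, -0.0, 0.004]
contact_force: [0.0, -1.3, -0.0]
opening: 0.803
grasp_force: 0.4
clock: 3.65
eef_pos: [539.7, -35.7, 23.2]
tcp_rot: [3.142, -0.001, 0.004]
contact_force: [-1.3, -0.8, 5.8]
opening: 0.745
grasp_force: 9.3
```

```bash
python3 -m crank '[[0,0,-0.005,0,0,0,0.27],[0,0,-0.015,0,0,0,0.27],[0,0,-0.03,0,0,0,0.27],[0,0,-0.03,0,0,0,0.27]]';python3 -m crank '[[0,0,-0.03,0,0,0,0.27],[0,0,-0.06,0,0,0,0.27],[0,0,-0.10,0,0,0,0.27],[0,0,-0.10,0,0,0,0.27],[0,0,-0.1,0,0,0,0.27]]'; python3 - <<'E'
from h import *
f=cams.grab_frame("wrist");b=bgr(f);cv2.imwrite("pics/w4.png",b);np.savez("w4.npz",**f)
E
```

```text
clock: 4.05
eef_pos: [540.6, -35.8, 54.5]
tcp_rot: [3.141, -0.003, 0.004]
contact_force: [0.1, -0.6, -2.7]
opening: 0.732
grasp_force: 8.6
clock: 4.55
eef_pos: [539.6, -35.7, 153.0]
tcp_rot: [3.142, -0.002, 0.004]
contact_force: [-0.7, -0.1, -3.1]
opening: 0.737
grasp_force: 8.6
```

View pics/w4.png

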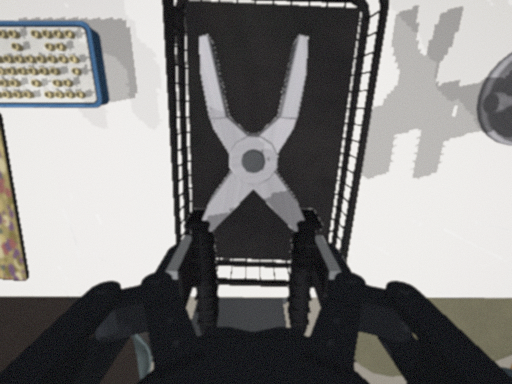

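```bash
python3 -m crank '[[-0.016,0.043,-0.004,0,0,0,0.27],[-0.032,0.086,-0.008,0,0,0,0.27],[-0.048,0.129,-0.012,0,0,0,0.27],[-0.064,0.172,-0.017,0,0,0,0.27],[-0.08,0.214,-0.017,0,0,0,0.27]]';python3 -m crank '[[0,0,0,0,0,0,0.27],[0,0,0,0,0,0,0.27]]'; python3 - <<'E'
from h import *
f=dict(np.load("w4.npz"));print("pliers rel",plane(f,252.5,160,153+6)-[539.6,-35.7,153],plane(f,254,37,153+3)-[539.6,-35.7,153])
f=cams.grab_frame("wrist");b=bgr(f);np.savez("w5.npz",**f)
u,v=[int(t) for t in px(f,(580,-305,90))];print(u,v)
x0=max(u-50,0);y0=max(v-60,0);c=b[y0:y0+110,x0:x0+120];print(x0,y0)
cv2.imwrite("pics/w5.png",cv2.resize(c,None,fx=5,fy=5,interpolation=cv2.INTER_CUBIC))
s=r.sense();print(s['eef_pos'],s['tcp_rot'])
E
```

```text
clock: 5.1
eef_pos: [458.6, -251.3, 168.3]
tcp_rot: [-3.141, 0.002, 0.004]
contact_force: [0.7, -1.3, -1.5]
opening: 0.731
grasp_force: 8.6
clock: 5.3
eef_pos: [458.7, -250.3, 167.9]
tcp_rot: [-3.14, 0.003, 0.001]
contact_force: [-0.0, 0.6, -1.6]
opening: 0.731
grasp_force: 8.6
pliers rel [55.79389404  0.30291077  6.        ] [104.91534786  -0.14212554   3.        ]
335 38
285 0
[ 459.18593358 -249.53569628  168.06893505] [-3.13993462e+00  2.26678338e-03  2.62499669e-03]
```

View pics/w5.png

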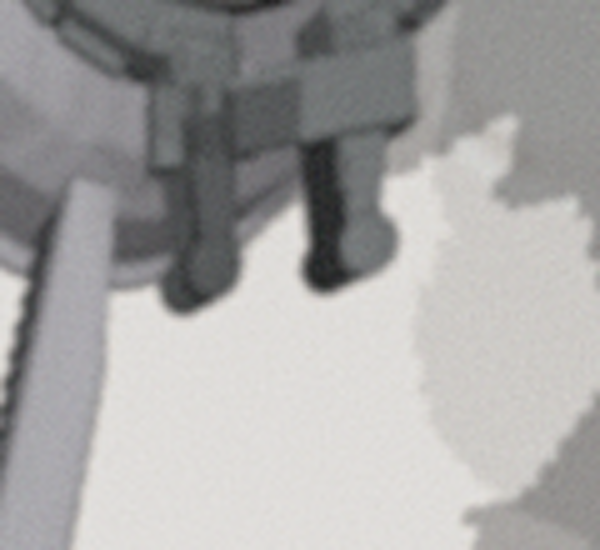

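```bash
python3 - <<'E'
from h import *
f=dict(np.load("w5.npz"))
a=plane(f,285+42.6,52.4,94);b=plane(f,285+74,48.4,94);print(a,b,np.linalg.norm(a-b))
# bead at 57 from axis, separation 20; mid-line direction normal to a-b
m=(a+b)/2;n=(a-b);yaw=np.arctan2(-n[0],n[1]);print(m,yaw)
f2=dict(np.load("w2.npz"))
for y in(yaw,.1,.15):
  print(y,m+56.1*np.array([np.cos(y),np.sin(y),0]),"TCP",m-103.5*np.array([np.cos(y),np.sin(y),0]))
E
```

```text
[ 570.74776968 -299.76595043   94.        ] [ 573.13724098 -320.25301561   94.        ] 20.625940287547767
[ 571.94250533 -310.00948302   94.        ] 0.11610857748412988
0.11610857748412988 [ 627.66478225 -303.51041736   94.        ] TCP [ 469.13937411 -321.99973785   94.        ]
0.1 [ 627.762239   -304.40882835   94.        ] TCP [ 468.95957422 -320.34224164   94.        ]
0.15 [ 627.4125628  -301.62600379   94.        ] TCP [ 469.60469876 -325.47632973   94.        ]
```

```bash
python3 -m crank '[[-0.02,0.03,0.01,0,0,-0.06,0.27],[-0.044,0.065,0.03,0,0,-0.118,0.27],[-0.044,0.079,0.06,0,0,-0.118,0.27],[-0.044,0.079,0.077,0,0,-0.118,0.27],[-0.044,0.079,0.077,0,0,-0.118,0.27]]';python3 -m crank '[[0,0,0,0,0,0,0.27],[0,0,0,0,0,0,0.27],[0,0,0,0,0,0,0.27]]'; python3 - <<'E'
from h import *
s=r.sense();p=s['eef_pos'];y=s['tcp_rot'][2];print(p,s['tcp_rot'])
d=np.array([np.cos(.12),np.sin(.12)]);D=np.array([571.5,-310])-102.5*d-p[:2]
print("tool x,y,yaw:",D@[np.cos(y),np.sin(y)],D@[np.sin(y),-np.cos(y)],y-.12)
E
```

```text
clock: 5.85
eef_pos: [415.1, -327.0, 89.7]
tcp_rot: [-3.137, 0.004, 0.123]
contact_force: [-0.6, 0.6, -1.8]
opening: 0.731
grasp_force: 8.6
clock: 6.15
eef_pos: [417.2, -329.0, 93.5]
tcp_rot: [3.14, -0.001, 0.123]
contact_force: [0.2, 0.3, -1.9]
opening: 0.732
grasp_force: 8.6
[ 417.24615288 -329.01661827   93.5353504 ] [ 3.14044671e+00 -1.19733793e-03  1.22852412e-01]
tool x,y,yaw: 52.92203790453132 -0.26284014190872906 0.002852411986106085
```

```bash
python3 -m crank '[[0.01,0,0,0,0,0,0.27],[0.02,0,0,0,0,0,0.27],[0.03,0,0,0,0,0,0.27],[0.038,0,0,0,0,0,0.27],[0.038,0,0,0,0,0,0.27]]'; python3 - <<'E'
from h import *
P=[];
for i in range(8):
    f=cams.grab_frame("wrist");s=r.sense();P.append(np.r_[s['eef_pos'],s['tcp_rot'][1:],s['contact_force']])
print(np.mean(P,0).round(3),np.std(P,0).round(2))
cv2.imwrite("pics/w6.png",cv2.resize(bgr(f)[0:190,160:350],None,fx=3.1,fy=3.1,interpolation=cv2.INTER_CUBIC));np.savez("w6.npz",**f)
E
```

```text
clock: 6.65
eef_pos: [455.6, -324.5, 92.6]
tcp_rot: [3.141, -0.001, 0.123]
contact_force: [0.9, 0.1, -2.1]
opening: 0.73
grasp_force: 8.6
[ 4.53873e+02 -3.24492e+02  9.24140e+01  0.00000e+00  1.22000e-01
  6.10000e-02 -1.90000e-02 -1.97600e+00] [0.33 0.1  0.07 0.   0.   0.65 0.46 0.55]
```

View pics/w6.png

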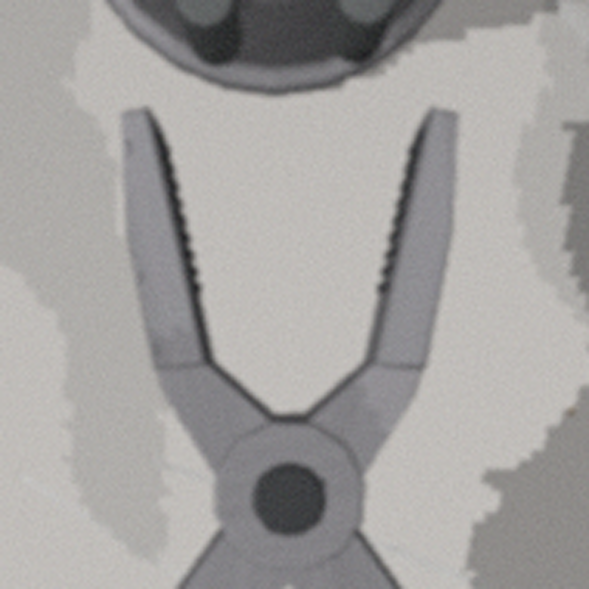

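```bash
python3 - <<'E'
from h import *
f=dict(np.load("w6.npz"));d=np.array([np.cos(.122),np.sin(.122)]);n=np.array([np.sin(.122),-np.cos(.122)])
for nm,u,v,z in(("a",205,3,94),("b",362,3,94),("tipL",137,110,95.4),("tipR",445,112,95.4),("pivot",290,498,98)):
    p=plane(f,160+u/3.1,v/3.1,z)[:2]-[453.9,-324.5];print(nm,p@d,p@n)
E
```

```text
a 117.41780707986757 -10.16578918683571
b 117.41416131431822 9.542038208288345
tipL 105.24266688254329 -19.14979737605777
tipR 105.00126381892557 20.42567846821324
pivot 55.26385406303708 0.48808162744511463
```

```bash
python3 -m crank '[[0.004,-0.0008,0.001,0,0,0,0.27],[0.008,-0.0008,0.001,0,0,0,0.27],[0.012,-0.0008,0.001,0,0,0,0.27],[0.015,-0.0008,0.001,0,0,0,0.27],[0.015,-0.0008,0.001,0,0,0,0.27]]'; python3 - <<'E'
from h import *
P=[];
for i in range(4):
    f=cams.grab_frame("wrist");s=r.sense();P.append(np.r_[s['eef_pos'],s['tcp_rot'][1:],s['contact_force']])
print(np.mean(P,0).round(3))
cv2.imwrite("pics/w7.png",cv2.resize(bgr(f)[0:190,160:350],None,fx=3.1,fy=3.1,interpolation=cv2.INTER_CUBIC));np.savez("w7.npz",**f)
E
```

```text
clock: 7.55
eef_pos: [469.5, -321.9, 91.5]
tcp_rot: [3.141, -0.0, 0.122]
contact_force: [0.2, -0.4, -2.4]
opening: 0.732
grasp_force: 8.6
[ 4.68885e+02 -3.21904e+02  9.14970e+01  0.00000e+00  1.22000e-01
 -4.25000e-01  3.08000e-01 -1.88300e+00]
```

View pics/w7.png

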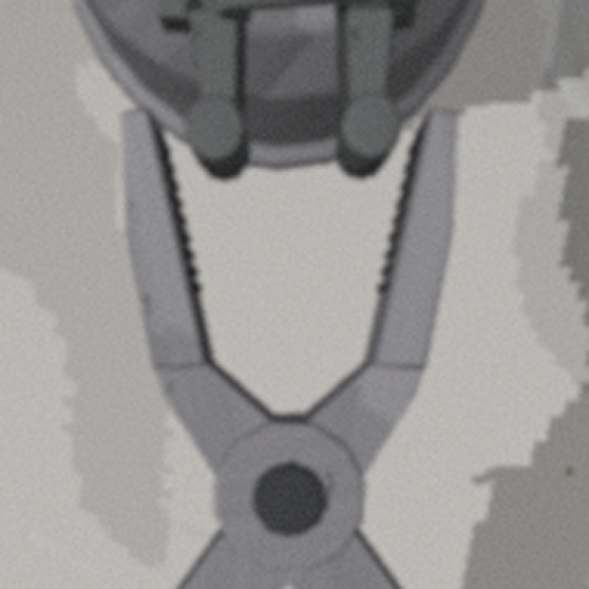

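```bash
python3 -m crank '[[0.002,0,0,0,0,0,0.27],[0.004,0,0,0,0,0,0.27],[0.004,0,0,0,0,0,0.29],[0.004,0,0,0,0,0,0.29],[0.004,0,0,0,0,0,0.29]]' 20;  python3 -m crank '[[0,0,0,0,0,0,0.31],[0,0,-0.0005,0,0,0,0.32],[0,0,-0.0005,0,0,0,0.33],[0,0,-0.0005,0,0,0,0.33],[0,0,-0.0005,0,0,0,0.33]]'; python3 - <<'E'
from h import *
for i in range(4):
    s=r.sense();print(s['eef_pos'],s['contact_force'],s['opening'],s['grasp_force']);f=cams.grab_frame("wrist")
E
```

```text
clock: 8.25
eef_pos: [472.8, -321.5, 91.5]
tcp_rot: [-3.142, 0.0, 0.122]
contact_force: [0.6, 0.1, -1.5]
opening: 0.708
grasp_force: 9.1
clock: 8.75
eef_pos: [472.8, -321.6, 92.1]
tcp_rot: [3.142, -0.0, 0.122]
contact_force: [-0.2, -1.5, -2.0]
opening: 0.675
grasp_force: 10.3
[ 472.82049672 -321.56848361   92.05356769] [-0.20781979 -1.46030652 -2.00555172] 0.6753452965545027 10.315184510545805
[ 472.79009568 -321.5403875    92.03735577] [-0.1737447  -0.80989764 -1.86660058] 0.6704610914675719 10.344922486692667
[ 472.81919882 -321.55370673   92.04697527] [-0.80555053  0.21192835 -1.9629473 ] 0.6682014585221351 10.373183802003041
[ 472.82160039 -321.55122347   92.05828594] [-0.53143664 -1.25555239 -2.69981343] 0.6733844275817771 10.399006189545617
```

```bash
python3 -m crank '[[0,0,0,0,0,0,0.34],[0,0,-0.0003,0,0,0,0.35],[0,0,-0.0005,0,0,0,0.36],[0,0,-0.0005,0,0,0,0.36],[0,0,-0.0005,0,0,0,0.36]]';  python3 -m crank '[[0,0,0,0,0,0,0.37],[0,0,-0.0003,0,0,0,0.38],[0,0,-0.0003,0,0,0,0.38],[0,0,-0.0003,0,0,0,0.38]]'; python3 - <<'E'
from h import *
P=[]
for i in range(4):
    f=cams.grab_frame("wrist");s=r.sense();P.append(s['contact_force'])
print(np.mean(P,0),s['opening'],s['grasp_force'])
cv2.imwrite("pics/w8.png",cv2.resize(bgr(f)[0:190,160:350],None,fx=3.1,fy=3.1,interpolation=cv2.INTER_CUBIC))
E
```

```text
clock: 9.45
eef_pos: [472.3, -321.2, 92.3]
tcp_rot: [-3.141, 0.001, 0.122]
contact_force: [-4.7, 0.9, -1.6]
opening: 0.644
grasp_force: 14.5
clock: 9.85
eef_pos: [472.0, -321.2, 92.6]
tcp_rot: [-3.141, 0.001, 0.122]
contact_force: [-6.4, 1.1, -0.4]
opening: 0.621
grasp_force: 18.3
[-5.73586029  0.7653668  -1.56844146] 0.6235500061981202 18.305390956811607
```

```bash
python3 -m crank '[[-0.0005,0,0,0,0,0,0.385],[-0.0007,0,-0.0003,0,0,0,0.39],[-0.001,0,-0.0003,0,0,0,0.395],[-0.001,0,-0.0003,0,0,0,0.4],[-0.001,0,-0.0003,0,0,0,0.4]]' 24;  python3 - <<'E'
from h import *
P=[]
for i in range(3):
    f=cams.grab_frame("wrist");s=r.sense();P.append(s['contact_force'])
print(np.mean(P,0),s['opening'],s['grasp_force'],s['eef_pos'])
E
```

```text
clock: 10.55
eef_pos: [471.3, -321.4, 93.0]
tcp_rot: [-3.141, 0.001, 0.122]
contact_force: [-5.2, 1.6, -0.9]
opening: 0.602
grasp_force: 20.7
[-5.79292394  0.92707986 -1.72748582] 0.6024282916350205 20.737425154075027 [ 471.36099856 -321.37135768   92.96517317]
```

```bash
for i in 1; do python3 -m crank '[[-0.0003,0,0,0,0,0,0.405],[-0.0005,0,-0.0003,0,0,0,0.41],[-0.0007,0,-0.0003,0,0,0,0.415],[-0.0007,0,-0.0003,0,0,0,0.42],[-0.0007,0,-0.0003,0,0,0,0.42]]'; done
```

```text
clock: 11.2
eef_pos: [470.7, -321.5, 93.3]
tcp_rot: [-3.141, 0.001, 0.122]
contact_force: [-6.0, 0.3, -1.5]
opening: 0.587
grasp_force: 22.6
```

```bash
python3 -m crank '[[-0.0003,0,0,0,0,0,0.425],[-0.0005,0,-0.0003,0,0,0,0.43],[-0.0005,0,-0.0003,0,0,0,0.43],[-0.0005,0,-0.0003,0,0,0,0.43]]'
```

```text
clock: 11.6
eef_pos: [470.7, -321.8, 93.8]
tcp_rot: [3.142, -0.0, 0.122]
contact_force: [-4.9, 0.8, -1.9]
opening: 0.574
grasp_force: 20.1
```

```bash
python3 -m crank '[[0,0,0,0,0,0,0.435],[0,0,-0.0003,0,0,0,0.435],[0,0,-0.0003,0,0,0,0.435]]'; python3 - <<'E'
from h import *
f=cams.grab_frame("wrist");g=cv2.cvtColor(f["image"],cv2.COLOR_RGB2GRAY);np.savez("w9.npz",**f)
for n in("w7","w9"):
    q=dict(np.load(n+".npz"));g=cv2.cvtColor(q["image"],cv2.COLOR_RGB2GRAY)
    c=cv2.HoughCircles(cv2.resize(g[130:190,225:285],None,fx=4,fy=4,interpolation=cv2.INTER_CUBIC),cv2.HOUGH_GRADIENT,1,200,param1=80,param2=15,minRadius=30,maxRadius=60)
    c=c[0][0]/4; print(n,"pivot",c[0]+225,c[1]+130,c[2])
    for v in(36,38,40,42): print(v,g[v,190:320:2])
E
```

```text
clock: 11.9
eef_pos: [471.4, -322.0, 94.3]
tcp_rot: [3.141, -0.001, 0.122]
contact_force: [-1.2, 1.2, -2.5]
opening: 0.569
grasp_force: 11.7
w7 pivot 253.125 161.375 11.575
36 [185 176 181 181 170 144 135 136 121  97 126 131 131 111  85  87  99 100
  95  98  94  96  95  80  59  71  70  70  68  68  66  69  72  68  63  60
  61  59  62  58  65  93 101 100 101 100  93  94  86  84  85  82 110 125
 101 126 125 118 112 136 166 182 183 184 182]
38 [172 180 183 181 168 145 145 145 138  86  97 126 135 131 113  96  95 100
  98  99  96  93  97  92  67  69  71  76  72  70  72  67  69  66  67  59
  62  59  65  54  75  99  96  98  98 100  93  96  96  83  87 117 148 115
 103 137 137 130 130 166 181 184 185 180 180]
40 [168 178 179 177 174 148 142 142 141  98  71  98 122 129 126 107  98 102
 101  97  97  96  94  96  71  69  77  69  69  71  68  63  64  68  66  69
  66  68  59  62  86 101 101  97 100 101  92  94  91  84 123 137 151  85
 110 136 136 132 134 173 181 180 179 180 181]
42 [168 174 180 179 173 150 141 141 139 114  57 102 133 116 123 102  98  99
  97 103  99  96  95  89  67  68  72  70  72  6
[... 548 characters left out ...]
0  98  98  63  75  85  80  84  80  66  81  99
  91  99  93  93  63  61  50  53 111 137 139 142 142 133 102  93  94 129
 134 137 133 134 133 136 145 143 144 145 143]
40 [183 180 185 185 182 183 183 150 120 131 138 130 120 136 144 146 144 147
 128  72  39  75  93  94  95  90  89  65  60  69  70  71  71  62  79  90
  93  94  94  85  70  66  47  60 122 141 143 141 139 136 106  89 116 133
 135 134 139 137 135 154 182 183 181 178 179]
42 [185 181 182 180 184 181 185 178 150 125 119 131 133 143 145 144 144 142
 131  72  44  76  96  95  96  97  84  62  61  66  70  71  68  61  75  94
  98  95  97  92  85  64  47  55 122 137 143 141 144 137 110 111 140 144
 147 147 144 145 147 176 182 181 185 184 184]
```

```bash
python3 -m crank '[[0,0,0,0,0,0,0.40],[0,0,0,0,0,0,0.37],[0,0,0,0,0,0,0.34],[0,0,0,0,0,0,0.31],[0,0,0,0,0,0,0.28]]' 20; python3 -m crank '[[0,0,0,0,0,0,0.27],[0,0,0,0,0,0,0.27],[0,0,0,0,0,0,0.27]]'; python3 - <<'E'
from h import *
f=cams.grab_frame("wrist");s=r.sense();print(s['contact_force'],s['opening'],s['grasp_force'])
g=cv2.cvtColor(f["image"],cv2.COLOR_RGB2GRAY)
for v in(36,40,44): print(v,g[v,190:320:2])
c=cv2.HoughCircles(cv2.resize(g[130:190,225:285],None,fx=4,fy=4,interpolation=cv2.INTER_CUBIC),cv2.HOUGH_GRADIENT,1,200,param1=80,param2=15,minRadius=30,maxRadius=60)[0][0]/4;print(c[:2]+[225,130],c[2])
E
```

```text
clock: 12.45
eef_pos: [470.7, -321.8, 94.1]
tcp_rot: [3.142, -0.0, 0.122]
contact_force: [0.1, -0.8, -2.4]
opening: 0.721
grasp_force: 8.9
clock: 12.75
eef_pos: [470.7, -321.8, 94.0]
tcp_rot: [3.142, -0.0, 0.122]
contact_force: [-0.3, -0.7, -2.3]
opening: 0.731
grasp_force: 8.6
[-0.19405678 -0.01756254 -1.76529103] 0.7278454083718062 8.620993047952652
36 [178 180 181 183 175 143 125 133 121  96 117 104  86  79  80  74  77  75
  73  68  64  74  91 101 101  96  99  78  72  89  81  83  79  73  74  96
  95  95  98  92  67  63  66  62  64  53  61  58  73  84  91  96  90  88
 102 123 125 114 114 126 135 130 140 141 142]
40 [166 174 180 181 174 149 140 141 140 104  73 120 131 114  89  80  81  78
  77  75  75  79  89 100  95  92  90  69  55  68  71  68  66  63  79  92
  98 101  92  96  90  65  67  60  65  67  80  96 100  93  83  95 112  92
 113 135 141 135 132 148 184 181 179 183 182]
44 [169 167 170 182 179 150 147 141 143 126  67  56 109 129 129 124 114 103
  88  74  82  95  95  99 100  96  95  95  76  72  70  64  60  78  98 101
 100  98  99  96  98  91  74  94 103 118 112 102  92 120 144 130  63  84
 130 141 136 129 139 178 182 182 182 180 181]
[253.375 160.875] 11.625
```

```bash
python3 -m crank '[[-0.01,0,0,0,0,0,0.27],[-0.03,0,0,0,0,0,0.27],[-0.055,0,0,0,0,0,0.27],[-0.055,0,-0.04,0,0,0,0.27],[-0.055,0,-0.075,0,0,0.06,0.27]]'; python3 -m crank '[[0,-0.04,0,0,0,0.062,0.27],[0,-0.08,0,0,0,0.062,0.27],[0,-0.08,0,0,0,0.062,0.27],[0,-0.08,0,0,0,0.062,0.27]]'; python3 - <<'E'
from h import *
s=r.sense();print(s['eef_pos'],s['tcp_rot'],s['opening'],s['grasp_force'])
f=cams.grab_frame("wrist");g=cv2.cvtColor(f["image"],cv2.COLOR_RGB2GRAY)
print("ears at",px(f,(571,-310,94)))
E
```

```text
clock: 13.3
eef_pos: [414.0, -328.0, 169.3]
tcp_rot: [-3.14, 0.002, 0.061]
contact_force: [0.9, -0.7, -1.3]
opening: 0.732
grasp_force: 8.6
clock: 13.7
eef_pos: [410.6, -248.0, 169.2]
tcp_rot: [3.141, -0.0, 0.001]
contact_force: [0.1, -0.4, -1.4]
opening: 0.732
grasp_force: 8.6
[ 410.57341675 -248.00781533  169.2052305 ] [ 3.14133106e+00 -5.54891025e-05  1.33950038e-03] 0.7316636622542361 8.629912734031677
ears at (np.float64(353.9826856661825), np.float64(-34.30753341212943))
```

```bash
python3 -m crank '[[0.026,-0.042,0,0,0,0,0.27],[0.052,-0.084,0,0,0,0,0.27],[0.078,-0.126,0,0,0,0,0.27],[0.104,-0.168,0,0,0,0,0.27],[0.128,-0.210,0,0,0,0,0.27]]'; python3 -m crank '[[0,0,0.03,0,0,0,0.27],[0,0,0.07,0,0,0,0.27],[0,0,0.11,0,0,0,0.27],[0,0,0.125,0,0,0,0.27],[0,0,0.125,0,0,0,0.27]]'; python3 -m crank '[[0,0,0,0,0,0,0.27],[0,0,0,0,0,0,0.27]]'
```

```text
clock: 14.25
eef_pos: [540.6, -37.9, 169.0]
tcp_rot: [3.141, -0.001, -0.001]
contact_force: [1.0, -0.8, -1.4]
opening: 0.73
grasp_force: 8.6
clock: 14.75
eef_pos: [537.6, -39.4, 41.3]
tcp_rot: [-3.141, 0.005, -0.001]
contact_force: [-0.5, -0.1, -1.6]
opening: 0.73
grasp_force: 8.6
clock: 14.95
eef_pos: [540.4, -39.2, 45.2]
tcp_rot: [3.141, -0.002, -0.001]
contact_force: [-0.1, 0.0, -1.5]
opening: 0.728
grasp_force: 8.6
```

```bash
python3 -m crank '[[0,0,0.008,0,0,0,0.27],[0,0,0.015,0,0,0,0.27],[0,0,0.018,0,0,0,0.27],[0,0,0.0195,0,0,0,0.27],[0,0,0.0195,0,0,0,0.27]]'; python3 -m crank '[[0,0,0.0007,0,0,0,0.27],[0,0,0.0014,0,0,0,0.27],[0,0,0.002,0,0,0,0.27],[0,0,0.002,0,0,0,0.27]]'
```

```text
clock: 15.45
eef_pos: [539.0, -38.6, 24.3]
tcp_rot: [-3.142, 0.0, -0.0]
contact_force: [0.1, -0.3, -2.0]
opening: 0.732
grasp_force: 8.6
clock: 15.85
eef_pos: [539.4, -38.6, 23.3]
tcp_rot: [3.142, -0.001, -0.0]
contact_force: [-2.9, 0.6, 8.3]
opening: 0.736
grasp_force: 9.3
```

Contact with the floor. Release slowly, then lift.

```bash
python3 -m crank '[[0,0,-0.0005,0,0,0,0.24],[0,0,-0.0008,0,0,0,0.2],[0,0,-0.001,0,0,0,0.15],[0,0,-0.001,0,0,0,0.0],[0,0,-0.001,0,0,0,0.0]]'; python3 -m crank '[[0,0,0,0,0,0,0],[0,0,0,0,0,0,0],[0,0,-0.015,0,0,0,0],[0,0,-0.06,0,0,0,0],[0,0,-0.11,0,0,0,0]]'; python3 -m crank '[[0,0,-0.05,0,0,0,0],[0,0,-0.05,0,0,0,0],[0,0,-0.05,0,0,0,0]]'; python3 - <<'E'
from h import *
f=cams.grab_frame("wrist");g=cv2.cvtColor(f["image"],cv2.COLOR_RGB2GRAY);s=r.sense();print(s['eef_pos'],s['opening'],s['grasp_force'])
# steel blob inside tray
m=((g>90)&(g<230)).astype(np.uint8);n,l,st,ce=cv2.connectedComponentsWithStats(m)
u,v=px(f,(592,-38,25));print("pred pivot",u,v,[px(f,(592,y,25)) for y in(-38+35,-38-35)])
for i in range(1,n):
    if st[i,4]>150 and abs(ce[i][0]-u)<40 and abs(ce[i][1]-v)<60: print(st[i],plane(f,*ce[i],22),plane(f,st[i,0],st[i,1],22),plane(f,st[i,0]+st[i,2],st[i,1],22))
c=cv2.HoughCircles(cv2.resize(g[int(v)-25:int(v)+25,int(u)-25:int(u)+25],None,fx=4,fy=4,interpolation=cv2.INTER_CUBIC),cv2.HOUGH_GRADIENT,1,200,param1=80,param2=12,minRadius=12,maxRadius=50)
if c is not None: c=c[0][0]/4;print("pivot",plane(f,c[0]+int(u)-25,c[1]+int(v)-25,25),c[2])
E
```

```text
clock: 16.35
eef_pos: [539.2, -38.6, 23.5]
tcp_rot: [-3.142, -0.0, -0.0]
contact_force: [-0.4, 0.3, 0.4]
opening: 1.003
grasp_force: 0.0
clock: 16.85
eef_pos: [538.0, -38.5, 134.5]
tcp_rot: [-3.141, 0.003, -0.0]
contact_force: [0.7, -0.4, -0.1]
opening: 0.998
grasp_force: 0.0
clock: 17.15
eef_pos: [539.9, -38.7, 185.9]
tcp_rot: [3.141, -0.004, -0.0]
contact_force: [0.0, -0.8, -1.5]
opening: 1.002
grasp_force: 0.0
[538.87692813 -38.60548183 184.18861846] 1.0016061711417827 0.0
pred pivot 251.8282987368544 132.80547109245498 [(np.float64(218.21459834399354), np.float64(132.82666573527717)), (np.float64(285.42495753374845), np.float64(132.78428719496983))]
[ 179    0  181  265 2921] [582.50409764 -64.95049671  22.        ] [711.14587289  28.55419123  22.        ] [ 711.19857393 -137.44664649   22.        ]
[ 228   80   50   87 1968] [597.47049888 -38.75417677  22.        ] [643.214416   -14.39614136  22.        ] [643.20372789 -64.09861096  22.        ]
pivot [591.6724456  -39.61096281  25.        ] 5.125
```

```bash
python3 -c "
from rig import sign_off
print(sign_off())"
```

```text
the job is handed in; nothing more can be done
None
```

The clamp snapped shut and still measured closed once the jaws let go; the pliers are back in the wire tray. The job was handed in at about 17 s on the robot's clock, and no verdict came back.

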